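# Shut the wide drawer and the acrylic lid before the spin

### The job

The washer is about to spin: with the fingertips, push the wide organiser's drawer fully home, and push the lid of the clear acrylic box down until it lies shut, in either order and gently, without slamming either. Leave the narrow organiser's drawer ajar as it is, to air. Do not shove or lift the acrylic box, nor disturb the other things on the ledge, and finish clear of everything.

Things in the scene. Friction and masses are not known exactly. Their poses are not given: they have to be found in the camera images.
- wide_unit: wider of two white bench organisers fixed on the ledge: a case 120 mm deep (x) x 170 mm wide (y) x 95 mm high with one grey-fronted drawer. Origin under the centre of the case, on the ledge; its own -x axis is the way the drawer slides out
- wide_drawer (a joint): how far the wide organiser's drawer stands out, m: 0 = fully home (stop), up to 0.09. It slides with about 1.5 N of friction, stays where it is left
- wide_front (a point): middle of the top edge of the wide drawer's front panel, on its outer face. The plain panel is 168 mm wide, 85 mm high (5 to 90 mm above the ledge), 8 mm thick, with no handle; the drawer behind it is open-topped with walls to 61 mm above the ledge. Same axes as the organiser: push along +x to shut. When home, this point is 68 mm along -x from the organiser's origin, 90 mm up
- narrow_unit: narrower organiser, the same make but 105 mm wide; fixed; origin under the centre of the case. Its drawer must stay ajar
- narrow_drawer (a joint): how far the narrow organiser's drawer stands out, m: 0 = home. To be left alone
- narrow_front (a point): middle of the top edge of the narrow drawer's front panel (103 mm wide), on its outer face
- tablet_box: clear acrylic box holding wash tablets, 130 mm deep (x) x 160 mm wide (y) x 80 mm high without its lid, loose on the ledge, 1.4 kg in all. Origin under the centre of the box, on the ledge; the hinge is along its +x rim
- box_lid (a joint): angle of the acrylic box's lid, rad: 0 = shut, flat on the rim; grows as it opens upward about the hinge. A stiff hinge (0.15 N m) keeps it where it is left
- lid_hinge (a point): middle of the lid's hinge line (along the box's y axis), 65 mm along +x from the box's origin and 80 mm up; fixed to the box, with the box's axes
- lid_edge (a point): middle of the lid's free edge, on the outer (upper when shut) face. The lid is a clear panel with white edging, 132 mm from hinge to free edge, 160 mm wide, 5 mm thick, its underside in the hinge line's plane; shut, its top is 85 mm above the ledge. At angle a the lid runs from the hinge along (-cos a, +sin a) in the box's x and z, and its outer face looks along (+sin a, +cos a). Axes of the lid
- tub: closed round yellow plastic tub, 110 mm diameter, 120 mm tall, standing in the row with the organisers and the box; origin under its centre. Bystander
- dish: round white ceramic dish, 80 mm diameter, 30 mm tall, near the robot; origin under its centre. Bystander
- cup: small grey plastic measuring cup, 56 mm diameter, 65 mm tall, near the robot; origin under its centre. Bystander
- stain_bottle: small grey bottle, 50 mm diameter, 90 mm tall, near the robot; origin under its centre. Bystander
- nail_brush: small brush about 90 mm long lying on the top of the narrow organiser; origin on its underside, x along it. Bystander
- soap_block: white soap block 50 x 80 x 30 mm near the robot, to the left; origin under its centre. Bystander
- softener_jar: glass jar, 60 mm diameter, 80 mm tall, near the robot, to the right; origin under its centre. Bystander
Not all that is in view belongs to the job. What is shaped like the tablet_box but pink is not meant.

How it is judged:
At the end, for the whole second after the job is handed in: The wide drawer is within 4 mm of home and the lid within 0.03 rad (4 mm at its edge) of shut; the narrow drawer stands within 10 mm of where it stood; the acrylic box stands flat (0.05 rad) and still (10 mm/s), within 25 mm of its start; all other things are within 30 mm of theirs (value of joint wide_drawer below 0.004 m and value of joint box_lid below 0.03 rad and value of joint narrow_drawer above 0.015 m and distance of narrow_front from where it was at the start of the episode below 0.01 m and distance of tablet_box from where it was at the start of the episode below 0.025 m and angle between tablet_box's own z axis and vertical below 0.05 rad and linear speed of tablet_box below 0.01 m/s and distance of each of tub, dish, cup, stain_bottle, nail_brush, soap_block, softener_jar from where it was at the start of the episode below 0.03 m); the robot touches nothing.
It fails at once if the narrow drawer is moved by more than 10 mm (distance of narrow_front from where it was at the start of the episode above 0.01 m).
It fails at once if the acrylic box is shoved by more than 25 mm (distance of tablet_box from where it was at the start of the episode above 0.025 m).
It fails at once if the acrylic box is lifted by more than 8 mm or tipped by more than 0.15 rad (height (world z) of tablet_box above 0.008 m or angle between tablet_box's own z axis and vertical above 0.15 rad).
It fails at once if the lid (faster than 4 rad/s) or the wide drawer (faster than 0.5 m/s) is slammed (velocity of joint box_lid below -4 rad/s or velocity of joint wide_drawer below -0.5 m/s).
It fails at once if another thing on the ledge is moved or lifted by more than 30 mm (distance of any of tub, dish, cup, stain_bottle, nail_brush, soap_block, softener_jar from where it was at the start of the episode above 0.03 m).
It also fails if it takes over 48 s, if anything falls off the work surface, if the arm or the gripper's body presses on something with over 40 N, if the wrist force passes 120 N, or if a joint passes its speed limit or range.

### The arm

A 7-joint arm with a two-finger parallel gripper is mounted at the origin on the work surface. World frame = base frame: x ahead of the robot, y to its left, z up, the work surface at z = 0. Lengths are in m, angles in rad, forces in N, time in s.
With the tool pointing down it reaches from about 0.425 to 0.925 m from the base axis. Payload 6.8 kg.
Tool frame: the origin (TCP) lies midway between the tips of the shut fingers; the grasp point (between the pads) lies 19 mm behind it; z points along the fingers, y is the line along which they close (so a half turn about z gives the same grasp; the last joint's range is limited). The gripper opens to 88 mm and grips with 3 to 60 N. Pads are 20 mm wide; open, the fingers measure 115 mm over their backs; the gripper's body (75 mm by 178 mm) begins 61 mm behind the grasp point.
Start: joints at [-1.312, 0.477, 0.022, 1.555, -0.011, 1.109, -0.083], TCP at [0.242, 0.63, 0.223] pointing down, gripper open.
Joint ranges: [-2.96, 2.96], [-0.34, 2.1], [-1.41, 1.46], [0.24, 2.44], [-1.37, 4.51], [0.17, 1.92], [-2.96, 2.96]. Speed limits (rad/s): [2.39, 2.39, 3.14, 3.14, 3.14, 3.14, 3.14].

### API

Orientations are given as a unit quaternion [w, x, y, z].
In Python, from cell import state, read_camera, sign_off, recognise, masks_of gives the robot as it stands. The module is installed in compiled form; this text tells all that it offers.
- The arm moves only by the tool apply_moves, never from a script. Its arguments are lists of equal length, an entry for each row: "dr": the turn, a rotation vector about the world's x, y, z in units of 5 degrees (1.0 is 5 degrees), a list of three; "delta_pos": the shift along the world's x, y, z in units of 0.03 m (1.0 is 0.03 m), a list of three; "claw": the closure in counts, from 0 (fully open) to 255 (shut). In form: {"dr": [[ax, ay, az], ...], "delta_pos": [[dx, dy, dz], ...], "claw": [claw, ...]}. A call has 1 to 10 rows; each row shifts and turns the commanded pose from where the row before left it; what a row does not reach is not made up. A row lasts 1/12 s, in which the tool goes at most 41.7 mm and 7.16 degrees, less where a joint would pass 70% of its speed; a pose out of reach is approached as far as the arm can. A call with a number of a shift or a turn outside -1 to 1 is refused whole. A call with a gripper value outside its range is refused whole. The fingers move at their own pace and stop on an object; the grip force is fixed at half the most. Time passes only in rows, so rows that do not move let the fingers close. It gives the time, the measured TCP pose, the force, the opening and the grip force at its end, in the units of the state.
- state(): the state, without advancing time (a new reading comes with each control period).
- read_camera(name): name is "side" or "top"; returns a dict with "frame" (420x560x3 uint8, red, green, blue), "intrinsics" (3x3 intrinsics, pixels), "k1" (the pictures are not rectified: a ray, as slopes to the right and down, at radius r is drawn at 1 + k1 r^2 times it, then the intrinsics apply), "view" (4x4, takes a point from world to camera coordinates). Camera axes: x right, y down, z forward; pixel columns grow to the right and rows downward; lengths in m; the calibration is good to about 2 mm. A picture is of the moment at which its call begins. There is no depth.
- sign_off(): hands the job in; it is judged then, once.
Trained networks look in the newest picture that a camera, given by its name, has taken for a name from the list of things; names that differ only in an ending like _2 or _b are one class to them, and where a whole thing is asked for, a point or a joint stands for the part that bears it (a point fixed in the world has none). Each returns a list of dicts, best first, with "confidence" (0 to 1); they miss things now and then, are a little off and sometimes report something else, mostly with a low value. They report only what shows in the picture. A call takes as long as a camera call. They do not tell look-alikes from the thing itself.
- recognise(camera, thing): "xyz" ([x, y, z] in m, in world coordinates, good to about 4 mm: the middle of the surface that is visible of it).
- masks_of(camera, thing): "region" (420x560 bool, what is visible of it).
The state is a dict: "clock": time; "qpos": joint angles; "joint_vel": joint speeds; "joint_efforts": joint torques, N m; "position": TCP position; "tcp_rot": TCP orientation; "force": force on the tool from outside, world axes, zero at the start; "wrist_torque": the same for the moment, N m; "grip_width": opening from 0.0 (shut) to 1.0 (fully open); "grasp_force": force on a finger pad.
Only numpy, scipy, OpenCV 4.12 (cv2) and the standard library are available. Lean on these libraries where they do the work, as an engineer would, in place of code of your own. Each camera call takes 0.05 s, during which the arm holds its last target. There are 200 camera calls.

## Working session

There is one attempt and no reset: what is moved stays moved. The work goes in short steps, Python scripts to look and compute and a tool call to move; the robot and the scene stay as the last step left them, time stands still between calls to the robot, and variables do not carry over. Pictures are saved under pics/ and viewed, at most 10 in all, crops included, and the job is handed in when it is done.

Besides the shell and the picture viewer there is one more tool, called after "Emit:" by a JSON object that holds its "name" and its "arguments", one argument or row to a line. apply_moves: Moves the arm, as the interface text tells. Shifts and turns lie within -1 to 1; 1 stands for 0.03 m of shift or 5 degrees of turn. Its arguments: {"type":"object","properties":{"dr":{"type":"array","items":{"type":"array","items":{"type":"number"}}},"delta_pos":{"type":"array","items":{"type":"array","items":{"type":"number"}}},"claw":{"type":"array","items":{"type":"number"}}},"required":["dr","delta_pos","claw"]}

```bash
mkdir -p pics; cat > h.py <<'E'
import numpy as np, cv2
from cell import *
def px(c,p):
    K,V=np.array(c["intrinsics"]),np.array(c["view"]); q=V[:3,:3]@p+V[:3,3]; s=q[:2]/q[2]; s=s*(1+c["k1"]*(s@s)); return K[:2,:2]@s+K[:2,2]
def ray(c,uv):
    K,V=np.array(c["intrinsics"]),np.array(c["view"]); d=(np.array(uv,float)-K[:2,2])/[K[0,0],K[1,1]]; s=d.copy()
    for _ in range(20): s=d/(1+c["k1"]*(s@s))
    R=V[:3,:3]; return -R.T@V[:3,3], R.T@np.array([s[0],s[1],1])
def atz(c,uv,z):
    o,d=ray(c,uv); return o+d*(z-o[2])/d[2]
E
python3 - <<'E'
from h import *
for n in("side","top"):
    c=read_camera(n); cv2.imwrite(f"pics/{n}0.png",c["frame"][:,:,::-1])
    print(n,ray(c,(280,210)))
    for t in ["wide_unit","wide_front","narrow_unit","narrow_front","tablet_box","box_lid","lid_edge","lid_hinge","tub","dish","cup","stain_bottle","nail_brush","soap_block","softener_jar"]:
        print(t,[(round(r["confidence"],2),np.round(r["xyz"],3).tolist(),px(c,np.array(r["xyz"])).astype(int).tolist()) for r in recognise(n,t)])
print(state())
E
```

```text
side (array([0.37521332, 0.59415749, 0.82925628]), array([ 0.1396407 , -0.60949195, -0.78055659]))
wide_unit [(0.82, [0.623, 0.148, 0.099], [214, 243])]
wide_front [(0.71, [0.565, 0.122, 0.029], [245, 255])]
narrow_unit []
narrow_front [(0.81, [0.462, -0.357, 0.04], [323, 128])]
tablet_box [(0.95, [0.31, -0.364, 0.086], [376, 123]), (0.56, [0.611, -0.129, 0.042], [254, 173])]
box_lid [(0.7, [0.308, -0.386, 0.084], [377, 119]), (0.69, [0.632, -0.123, 0.149], [244, 143]), (0.29, [0.464, -0.358, 0.041], [322, 128]), (0.2, [0.61, -0.125, 0.043], [254, 174])]
lid_edge [(0.94, [0.303, -0.393, 0.086], [379, 117]), (0.69, [0.633, -0.117, 0.147], [243, 145]), (0.65, [0.462, -0.357, 0.041], [323, 128]), (0.18, [0.365, -0.108, 0.046], [344, 193])]
lid_hinge [(0.78, [0.61, -0.126, 0.044], [254, 173]), (0.69, [0.31, -0.364, 0.085], [376, 123]), (0.47, [0.621, 0.148, 0.098], [215, 243])]
tub [(0.61, [0.553, 0.392, 0.12], [205, 357])]
dish [(0.71, [0.373, 0.094, 0.015], [328, 265])]
cup [(0.83, [0.366, -0.108, 0.051], [344, 192])]
stain_bottle [(0.86, [0.364, -0.001, 0.057], [339, 223])]
nail_brush
[... 1695 characters left out ...]
: array([-1.31212831,  0.47699035,  0.02239955,  1.55538729, -0.01149446,
        1.109357  , -0.08307998]), 'joint_vel': array([ 0.00033635,  0.00104871, -0.00113497, -0.00013802,  0.00039686,
       -0.00020836,  0.00169494]), 'joint_efforts': array([-6.40663675e-04, -5.82699215e+01,  1.53300494e+00, -2.72938156e+01,
       -5.43833908e-02,  1.00380598e-02,  2.98961777e-05]), 'position': array([0.24205274, 0.63011311, 0.22267575]), 'tcp_rot': array([-5.17136032e-06,  1.82356940e-01,  9.83232397e-01, -6.20360571e-06]), 'force': array([-0.1206423 , -0.40716373,  0.14552371]), 'wrist_torque': array([ 0.02940802, -0.03223895,  0.01922882]), 'grasp_force': 0.0, 'grip_width': 0.9967547088711287}
```

View pics/side0.png

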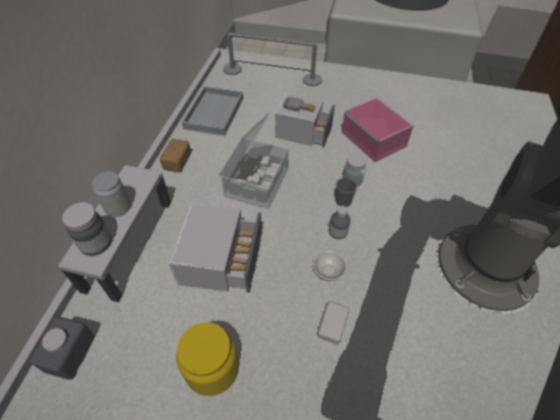

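View pics/top0.png

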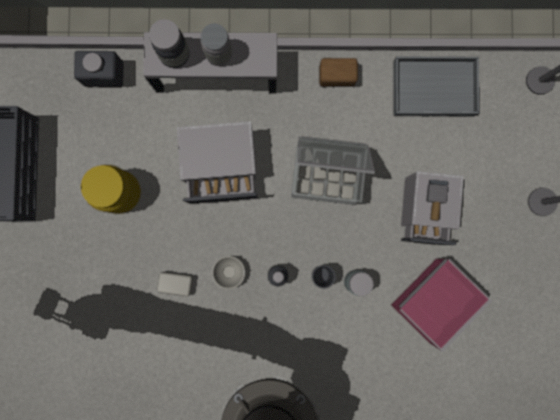

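The side view shows the wide unit at (215,245) with its drawer out, the open clear box at (255,175) with its lid up to about (268,118), and the pink decoy at (376,125). The top view shows the wide drawer front along row ~197, the clear box at (330,170), and the narrow drawer ajar at (430,240).

```bash
python3 - <<'E'
import cv2,numpy as np
t=cv2.imread("pics/top0.png")[110:220,170:390]; s=cv2.imread("pics/side0.png")[95:305,160:300]
t=cv2.resize(t,None,fx=3.6,fy=3.6,interpolation=cv2.INTER_CUBIC); s=cv2.resize(s,None,fx=2.8,fy=2.8,interpolation=cv2.INTER_CUBIC)
cv2.imwrite("pics/tc.png",np.clip(t*1.5,0,255)); cv2.imwrite("pics/sc.png",np.clip(s*1.3,0,255))
E
```

```text
[ WARN:0@0.027] global loadsave.cpp:1063 imwrite_ Unsupported depth image for selected encoder is fallbacked to CV_8U.
```

View pics/tc.png

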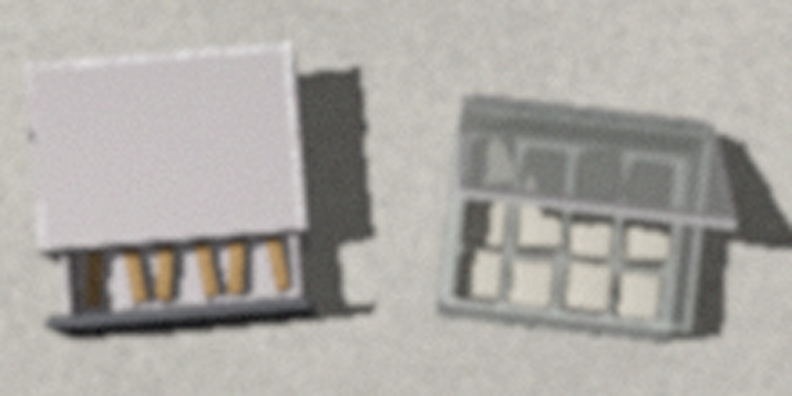

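View pics/sc.png

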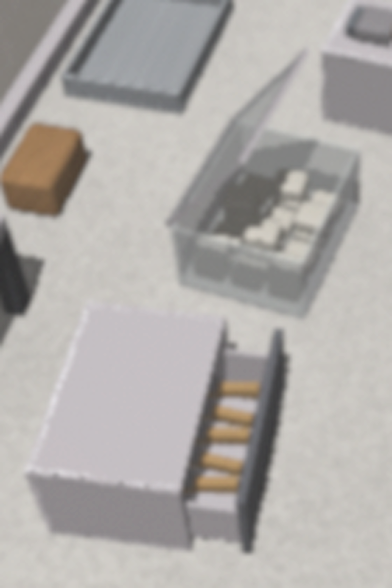

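```bash
cat > m.py <<'E'
from h import *
t=read_camera("top"); s=read_camera("side")
T=lambda u,v:(170+u/3.6,110+v/3.6)
W=[atz(t,T(*p),.095)for p in[(30,65),(292,45),(305,232),(42,248)]]
F=[atz(t,T(*p),.09)for p in[(50,322),(308,303)]]
w=np.mean(W,0); yw=np.arctan2(*( (W[0]+W[1]-W[2]-W[3])[[1,0]])); 
d=(W[0]-W[1]+W[3]-W[2]); yw2=np.arctan2(-d[0],d[1])
f=np.mean(F,0); ax=np.array([np.cos(yw2),np.sin(yw2)])
print("wide",w,yw,yw2,"front",f,"out",(w-f)[:2]@ax-.068, [np.linalg.norm(W[i]-W[i-1]) for i in range(4)])
# box: near edge rim -x corners and hinge corners
B=[atz(t,T(*p),.08)for p in[(463,110),(712,135),(690,330),(440,305)]]
print("rim",np.round(B,3).tolist(),[np.linalg.norm(B[i]-B[i-1]) for i in range(4)])
b=np.mean(B,0); d=B[0]-B[1]+B[3]-B[2]; yb=np.arctan2(-d[0],d[1]); print("box",b,yb)
L=[T(460,190),T(735,225)]
ax=np.array([np.cos(yb),np.sin(yb),0]); ay=np.array([-np.sin(yb),np.cos(yb),0]); z=np.array([0,0,1.])
h=np.array([b[0],b[1],.08])+.065*ax
for a in np.arange(.4,1.7,.1):
    e=h+.132*(-np.cos(a)*ax+np.sin(a)*z); P=[e+.08*ay,e-.08*ay]
    print(round(a,1),[((px(t,p)-[170,110])*3.6).astype(int).tolist()for p in P],[((px(s,p)-[160,95])*2.8).astype(int).tolist()for p in P],e.round(3))
print([((px(s,p)-[160,95])*2.8).astype(int).tolist()for p in[h+.08*ay,h-.08*ay]+B])
E
python3 m.py
```

```text
wide [0.64916758 0.12462694 0.095     ] 0.08137516574259193 0.07668882437501998 front [0.54499337 0.11626868 0.09      ] out 0.03650838230578181 [np.float64(0.11688627550489618), np.float64(0.1664405563112308), np.float64(0.119399704883923), np.float64(0.16601406442437067)]
rim [[0.678, -0.063, 0.08], [0.663, -0.222, 0.08], [0.537, -0.208, 0.08], [0.552, -0.049, 0.08]] [np.float64(0.12622577742107235), np.float64(0.15967729517924686), np.float64(0.1258336014789862), np.float64(0.15943017024480147)]
box [ 0.60745775 -0.13523538  0.08      ] -0.09338947723761074
0.4 [[446, 285], [709, 312]] [[296, 221], [353, 105]] [ 0.551 -0.13   0.131]
0.5 [[447, 273], [714, 300]] [[289, 209], [348, 94]] [ 0.557 -0.13   0.143]
0.6 [[449, 259], [719, 286]] [[281, 198], [341, 83]] [ 0.564 -0.131  0.155]
0.7 [[452, 244], [724, 271]] [[272, 187], [333, 72]] [ 0.572 -0.132  0.165]
0.8 [[454, 226], [729, 253]] [[261, 176], [324, 62]] [ 0.581 -0.133  0.175]
0.9 [[457, 207], [734, 234]] [[249, 166], [313, 52]] [ 0.59  -0.134  0.183]
1.0 [[459, 186], [738, 214]] [[237, 156], [302, 43]] [ 0.601 -0.135  0.191]
1.1 [[462, 164], [743, 192]] [[223, 147], [290, 34]] [ 0.613 -0.136  0.198]
1.2 [[464, 141], [747, 169]] [[209, 139], [278, 27]] [ 0.625 -0.137  0.203]
1.3 [[467, 118], [751, 146]] [[195, 132], [264, 20]] [ 0.637 -0.138  0.207]
1.4 [[470, 94], [754, 122]] [[180, 126], [251, 15]] [ 0.65  -0.139  0.21 ]
1.5 [[472, 70], [757, 98]] [[165, 121], [238, 11]] [ 0.663 -0.14   0.212]
1.6 [[474, 47], [759, 75]] [[150, 118], [224, 8]] [ 0.676 -0.142  0.212]
[[172, 229], [237, 119], [174, 228], [239, 118], [358, 148], [303, 263]]
```

The case corners give wide unit yaw ≈ 0.077, drawer out ≈ 36 mm. The lid fits at about 0.95 rad in both views. I'll go in front of the wide drawer with the fingers shut.

Emit:
{"name": "apply_moves", "arguments": {
  "dr": [
    [0,0,0.25],
    [0,0,0.25],
    [0,0,0.25],
    [0,0,0.25],
    [0,0,0.25],
    [0,0,0.25],
    [0,0,0.25],
    [0,0,0.25],
    [0,0,0.25],
    [0,0,0.25]
  ],
  "delta_pos": [
    [0.43,-0.85,0],
    [0.43,-0.85,0],
    [0.43,-0.85,0],
    [0.43,-0.85,0],
    [0.43,-0.85,0],
    [0.43,-0.85,0],
    [0.43,-0.85,0],
    [0.43,-0.85,0],
    [0.43,-0.85,0],
    [0.43,-0.85,0]
  ],
  "claw": [255,255,255,255,255,255,255,255,255,255]
}}

```text
clock: 2.53
position: [0.3716, 0.3739, 0.2229]
tcp_rot: [0.0, 0.074, 0.997, 0.0]
force: [0.1, 0.6, 0.4]
grip_width: 0.28
grasp_force: 0.0
```

Emit:
{"name": "apply_moves", "arguments": {
  "dr": [
    [0,0,0.25],
    [0,0,0.25],
    [0,0,0.25],
    [0,0,0.25],
    [0,0,0.25],
    [0,0,0.25],
    [0,0,0.25],
    [0,0,0.25],
    [0,0,0.25],
    [0,0,0.25]
  ],
  "delta_pos": [
    [0.43,-0.85,0],
    [0.43,-0.85,0],
    [0.43,-0.85,0],
    [0.43,-0.85,0],
    [0.43,-0.85,0],
    [0.43,-0.85,0],
    [0.43,-0.85,0],
    [0.43,-0.85,0],
    [0.43,-0.85,0],
    [0.43,-0.85,0]
  ],
  "claw": [255,255,255,255,255,255,255,255,255,255]
}}

```text
clock: 3.37
position: [0.5006, 0.1188, 0.2229]
tcp_rot: [0.0, -0.035, 0.999, 0.0]
force: [1.1, 0.9, -0.2]
grip_width: 0.005
grasp_force: 0.0
```

Emit:
{"name": "apply_moves", "arguments": {
  "dr": [
    [0,0,0],
    [0,0,0],
    [0,0,0],
    [0,0,0],
    [0,0,0],
    [0,0,0],
    [0,0,0],
    [0,0,0],
    [0,0,0]
  ],
  "delta_pos": [
    [0,0,-0.7],
    [0,0,-0.7],
    [0,0,-0.7],
    [0,0,-0.7],
    [0,0,-0.7],
    [0,0,-0.7],
    [0,0,-0.7],
    [0,0,-0.7],
    [0,0,0]
  ],
  "claw": [255,255,255,255,255,255,255,255,255]
}}

```text
clock: 4.12
position: [0.4977, 0.1195, 0.0516]
tcp_rot: [-0.003, -0.035, 0.999, -0.001]
force: [0.4, 0.0, -0.8]
grip_width: 0.004
grasp_force: 0.0
```

Emit:
{"name": "apply_moves", "arguments": {
  "dr": [
    [0,0,0],
    [0,0,0],
    [0,0,0],
    [0,0,0],
    [0,0,0],
    [0,0,0],
    [0,0,0],
    [0,0,0],
    [0,0,0],
    [0,0,0]
  ],
  "delta_pos": [
    [0.2,0.015,0],
    [0.2,0.015,0],
    [0.2,0.015,0],
    [0.2,0.015,0],
    [0.2,0.015,0],
    [0.2,0.015,0],
    [0.2,0.015,0],
    [0.2,0.015,0],
    [0,0,0],
    [0,0,0]
  ],
  "claw": [255,255,255,255,255,255,255,255,255,255]
}}

```text
clock: 4.95
position: [0.5486, 0.1237, 0.0546]
tcp_rot: [0.0, -0.035, 0.999, -0.0]
force: [0.9, 0.0, 0.2]
grip_width: 0.008
grasp_force: 0.0
```

Emit:
{"name": "apply_moves", "arguments": {
  "dr": [
    [0,0,0],
    [0,0,0],
    [0,0,0],
    [0,0,0],
    [0,0,0],
    [0,0,0]
  ],
  "delta_pos": [
    [0.12,0.01,0],
    [0.12,0.01,0],
    [0.12,0.01,0],
    [0.12,0.01,0],
    [0,0,0],
    [0,0,0]
  ],
  "claw": [255,255,255,255,255,255]
}}

```text
clock: 5.45
position: [0.5631, 0.1249, 0.0548]
tcp_rot: [0.0, -0.035, 0.999, 0.0]
force: [-0.2, -0.3, -0.5]
grip_width: 0.006
grasp_force: 0.0
```

```bash
python3 - <<'E'
from h import *
c=read_camera("top")["frame"][:,:,::-1]; d=read_camera("side")["frame"][:,:,::-1]
print(state()["force"])
a=cv2.resize(np.ascontiguousarray(c[100:220,150:300]),None,fx=2.6,fy=2.6,interpolation=2); b=cv2.resize(np.ascontiguousarray(d[190:310,150:300]),None,fx=2.6,fy=2.6,interpolation=2)
cv2.imwrite("pics/d1.png",cv2.convertScaleAbs(np.hstack([a,b]),alpha=1.4))
E
```

```text
[ 0.53393143  0.46761529 -1.14799029]
```

View pics/d1.png

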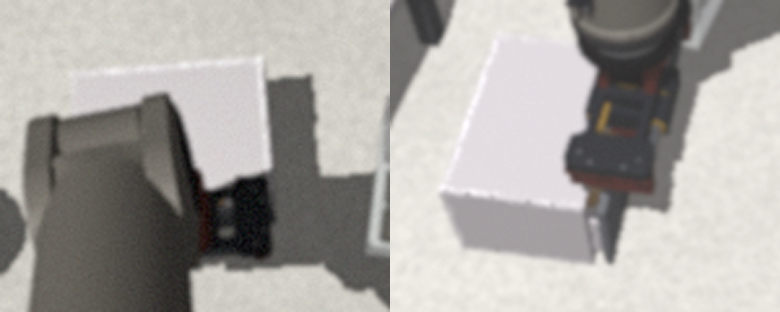

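The drawer is nearly home: a small gap remains at (600,235). I'll keep pushing in small steps until the stop resists.

Emit:
{"name": "apply_moves", "arguments": {
  "dr": [
    [0,0,0],
    [0,0,0],
    [0,0,0],
    [0,0,0],
    [0,0,0]
  ],
  "delta_pos": [
    [0.08,0.006,0],
    [0.08,0.006,0],
    [0.08,0.006,0],
    [0,0,0],
    [0,0,0]
  ],
  "claw": [255,255,255,255,255]
}}

```text
clock: 5.97
position: [0.5701, 0.1255, 0.0547]
tcp_rot: [0.0, -0.035, 0.999, 0.0]
force: [0.2, -0.2, -0.8]
grip_width: 0.007
grasp_force: 0.0
```

Emit:
{"name": "apply_moves", "arguments": {
  "dr": [
    [0,0,0],
    [0,0,0],
    [0,0,0],
    [0,0,0]
  ],
  "delta_pos": [
    [0.06,0.005,0],
    [0.06,0.005,0],
    [0,0,0],
    [0,0,0]
  ],
  "claw": [255,255,255,255]
}}

```text
clock: 6.3
position: [0.573, 0.1257, 0.0546]
tcp_rot: [-0.0, -0.035, 0.999, -0.0]
force: [-2.6, 0.0, 1.3]
grip_width: 0.004
grasp_force: 1.1
```

Emit:
{"name": "apply_moves", "arguments": {
  "dr": [
    [0,0,0],
    [0,0,0],
    [0,0,0],
    [0,0,0],
    [0,0,0]
  ],
  "delta_pos": [
    [0.06,0.005,0],
    [0.06,0.005,0],
    [0.06,0.005,0],
    [0,0,0],
    [0,0,0]
  ],
  "claw": [255,255,255,255,255]
}}

```text
clock: 6.72
position: [0.573, 0.1257, 0.0538]
tcp_rot: [-0.006, -0.035, 0.999, -0.001]
force: [-16.6, -0.8, 12.1]
grip_width: 0.009
grasp_force: 8.4
```

Home against the stop (16 N). I'll back off, rise and go over the lid.

Emit:
{"name": "apply_moves", "arguments": {
  "dr": [
    [0,0,0],
    [0,0,0],
    [0,0,0],
    [0,0,0],
    [0,0,0],
    [0,0,0],
    [0,0,0],
    [0,0,0],
    [0,0,0],
    [0,0,0]
  ],
  "delta_pos": [
    [-0.3,0,0],
    [-0.5,0,0],
    [-0.5,0,0],
    [-0.4,0,0],
    [0,0,1],
    [0,0,1],
    [0,0,1],
    [0,0,1],
    [0,0,1],
    [0,0,1]
  ],
  "claw": [255,255,255,255,255,255,255,255,255,255]
}}

```text
clock: 7.55
position: [0.5282, 0.1261, 0.2365]
tcp_rot: [0.001, -0.035, 0.999, 0.0]
force: [0.3, 0.4, 0.1]
grip_width: 0.007
grasp_force: 0.0
```

Emit:
{"name": "apply_moves", "arguments": {
  "dr": [
    [0,0,-0.2],
    [0,0,-0.2],
    [0,0,-0.2],
    [0,0,-0.2],
    [0,0,-0.2],
    [0,0,-0.2],
    [0,0,-0.2],
    [0,0,-0.2],
    [0,0,-0.2],
    [0,0,-0.2]
  ],
  "delta_pos": [
    [0.33,-0.86,0],
    [0.33,-0.86,0],
    [0.33,-0.86,0],
    [0.33,-0.86,0],
    [0.33,-0.86,0],
    [0.33,-0.86,0],
    [0.33,-0.86,0],
    [0.33,-0.86,0],
    [0.33,-0.86,0],
    [0.33,-0.86,0]
  ],
  "claw": [255,255,255,255,255,255,255,255,255,255]
}}

```text
clock: 8.38
position: [0.6276, -0.1333, 0.2349]
tcp_rot: [0.001, 0.053, 0.999, -0.0]
force: [0.7, -0.3, 0.4]
grip_width: 0.006
grasp_force: 0.0
```

Emit:
{"name": "apply_moves", "arguments": {
  "dr": [
    [0,0,0]
  ],
  "delta_pos": [
    [0,0,0]
  ],
  "claw": [255]
}}

```text
clock: 8.47
position: [0.6277, -0.1389, 0.235]
tcp_rot: [0.001, 0.056, 0.998, -0.002]
force: [-0.7, -0.4, 0.2]
grip_width: 0.004
grasp_force: 0.0
```

```bash
python3 - <<'E'
from h import *
c=read_camera("top")["frame"][:,:,::-1]; d=read_camera("side")["frame"][:,:,::-1]
print(state()["force"])
a=cv2.resize(np.ascontiguousarray(c[100:220,160:310]),None,fx=2.6,fy=2.6,interpolation=2); b=cv2.resize(np.ascontiguousarray(d[90:210,180:330]),None,fx=2.6,fy=2.6,interpolation=2)
cv2.imwrite("pics/d2.png",cv2.convertScaleAbs(np.hstack([a,b]),alpha=1.4))
E
```

```text
[ 0.45789621  0.07037548 -1.06454409]
```

View pics/d2.png

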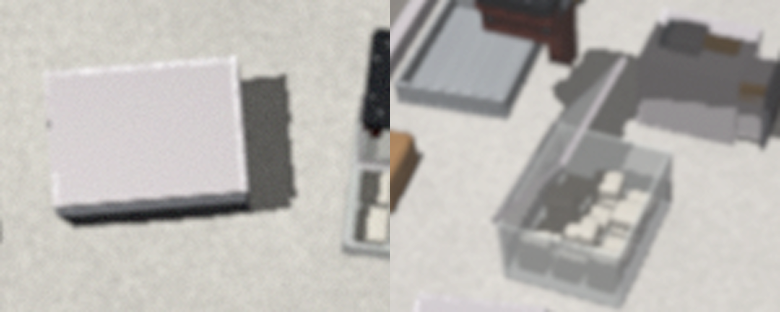

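The drawer is flush (left panel). The fingertip is above and behind the lid (right panel, tip at (563,60), lid edge from (563,163) to (625,60)). Now I'll fold the lid along its arc.

Emit:
{"name": "apply_moves", "arguments": {
  "dr": [
    [0,0,0],
    [0,0,0],
    [0,0,0],
    [0,0,0],
    [0,0,0],
    [0,0,0],
    [0,0,0],
    [0,0,0]
  ],
  "delta_pos": [
    [0,0,-0.5],
    [0,0,-0.5],
    [0,0,-0.5],
    [0,0,-0.5],
    [-0.23,0,-0.17],
    [-0.23,0,-0.17],
    [-0.23,0,-0.17],
    [-0.23,0,-0.17]
  ],
  "claw": [255,255,255,255,255,255,255,255]
}}

```text
clock: 9.23
position: [0.5988, -0.1314, 0.1548]
tcp_rot: [0.001, 0.052, 0.999, 0.0]
force: [-0.1, 0.6, 0.7]
grip_width: 0.011
grasp_force: 0.4
```

Emit:
{"name": "apply_moves", "arguments": {
  "dr": [
    [0,0,0],
    [0,0,0],
    [0,0,0],
    [0,0,0],
    [0,0,0],
    [0,0,0],
    [0,0,0],
    [0,0,0],
    [0,0,0]
  ],
  "delta_pos": [
    [-0.14,0,-0.19],
    [-0.14,0,-0.19],
    [-0.14,0,-0.19],
    [-0.14,0,-0.19],
    [-0.08,0,-0.21],
    [-0.08,0,-0.21],
    [-0.08,0,-0.21],
    [-0.08,0,-0.21],
    [0,0,0]
  ],
  "claw": [255,255,255,255,255,255,255,255,255]
}}

```text
clock: 9.98
position: [0.5714, -0.1318, 0.1047]
tcp_rot: [-0.001, 0.053, 0.999, 0.0]
force: [-0.2, 0.3, -0.4]
grip_width: 0.005
grasp_force: 0.0
```

Emit:
{"name": "apply_moves", "arguments": {
  "dr": [
    [0,0,0],
    [0,0,0],
    [0,0,0],
    [0,0,0],
    [0,0,0]
  ],
  "delta_pos": [
    [-0.03,0,-0.15],
    [-0.03,0,-0.15],
    [-0.03,0,-0.15],
    [0,0,-0.1],
    [0,0,0]
  ],
  "claw": [255,255,255,255,255]
}}

```text
clock: 10.4
position: [0.5695, -0.1317, 0.089]
tcp_rot: [-0.001, 0.052, 0.999, 0.0]
force: [-0.7, 1.1, 0.0]
grip_width: 0.005
grasp_force: 0.0
```

Emit:
{"name": "apply_moves", "arguments": {
  "dr": [
    [0,0,0],
    [0,0,0],
    [0,0,0],
    [0,0,0]
  ],
  "delta_pos": [
    [0,0,-0.06],
    [0,0,-0.06],
    [0,0,0],
    [0,0,0]
  ],
  "claw": [255,255,255,255]
}}

```text
clock: 10.73
position: [0.57, -0.1318, 0.0862]
tcp_rot: [0.0, 0.052, 0.999, 0.0]
force: [-0.2, 0.2, 0.3]
grip_width: 0.006
grasp_force: 0.0
```

Emit:
{"name": "apply_moves", "arguments": {
  "dr": [
    [0,0,0],
    [0,0,0],
    [0,0,0]
  ],
  "delta_pos": [
    [0,0,-0.05],
    [0,0,0],
    [0,0,0]
  ],
  "claw": [255,255,255]
}}

```text
clock: 10.98
position: [0.5703, -0.1318, 0.0854]
tcp_rot: [0.0, 0.053, 0.999, 0.0]
force: [-1.4, 0.8, 5.8]
grip_width: 0.005
grasp_force: 2.8
```

Emit:
{"name": "apply_moves", "arguments": {
  "dr": [
    [0,0,0],
    [0,0,0],
    [0,0,0]
  ],
  "delta_pos": [
    [0,0,-0.06],
    [0,0,0],
    [0,0,0]
  ],
  "claw": [255,255,255]
}}

```text
clock: 11.23
position: [0.5703, -0.1318, 0.0851]
tcp_rot: [0.0, 0.053, 0.999, 0.0]
force: [-7.2, 1.5, 20.1]
grip_width: 0.001
grasp_force: 9.9
```

Emit:
{"name": "apply_moves", "arguments": {
  "dr": [
    [0,0,0],
    [0,0,0],
    [0,0,0],
    [0,0,0],
    [0,0,0],
    [0,0,0],
    [0,0,0],
    [0,0,0],
    [0,0,0],
    [0,0,0]
  ],
  "delta_pos": [
    [0,0,0.2],
    [0,0,0.5],
    [0,0,1],
    [0,0,1],
    [0,0,1],
    [0,0,1],
    [0,0.9,0.3],
    [0,0.9,0],
    [0,0.9,0],
    [0,0.9,0]
  ],
  "claw": [255,255,255,255,255,255,255,255,255,255]
}}

```text
clock: 12.07
position: [0.57, -0.0227, 0.2334]
tcp_rot: [0.001, 0.053, 0.999, 0.0]
force: [-0.4, -0.3, 0.8]
grip_width: 0.006
grasp_force: 0.0
```

Emit:
{"name": "apply_moves", "arguments": {
  "dr": [
    [0,0,0],
    [0,0,0],
    [0,0,0],
    [0,0,0],
    [0,0,0],
    [0,0,0],
    [0,0,0],
    [0,0,0],
    [0,0,0],
    [0,0,0]
  ],
  "delta_pos": [
    [0,0.9,0],
    [0,0.9,0],
    [0,0.9,0],
    [0,0.9,0],
    [0,0.9,0],
    [0,0.9,0],
    [0,0.9,0],
    [0,0.9,0],
    [0,0,0],
    [0,0,0]
  ],
  "claw": [255,255,255,255,255,255,255,255,255,255]
}}

```text
clock: 12.9
position: [0.5695, 0.1942, 0.2326]
tcp_rot: [-0.0, 0.051, 0.999, 0.0]
force: [0.2, -0.6, 0.0]
grip_width: 0.007
grasp_force: 0.0
```

```bash
python3 - <<'E'
from h import *
C=read_camera("top");D=read_camera("side");c=C["frame"][:,:,::-1]; d=D["frame"][:,:,::-1]
cv2.imwrite("pics/f.png",cv2.convertScaleAbs(np.vstack([cv2.resize(np.ascontiguousarray(c[100:220,170:470]),None,fx=2.6,fy=2.3,interpolation=2),cv2.resize(np.ascontiguousarray(d[80:210,180:480]),None,fx=2.6,fy=2.3,interpolation=2)]),alpha=1.4))
for n in("top","side"):
  for t in("tablet_box","narrow_front","wide_front"): print(n,t,[(round(r["confidence"],2),np.round(r["xyz"],3).tolist()) for r in recognise(n,t)])
E
```

```text
top tablet_box [(0.86, [0.612, -0.131, 0.084]), (0.62, [0.31, -0.384, 0.086])]
top narrow_front [(0.65, [0.464, -0.37, 0.025])]
top wide_front [(0.72, [0.586, 0.093, 0.074])]
side tablet_box [(0.87, [0.578, -0.117, 0.085]), (0.64, [0.31, -0.368, 0.087]), (0.42, [0.584, -0.144, 0.084]), (0.35, [0.372, 0.093, 0.014])]
side narrow_front [(0.56, [0.463, -0.357, 0.044]), (0.33, [0.347, 0.239, 0.029])]
side wide_front [(0.59, [0.583, 0.134, 0.067])]
```

View pics/f.png

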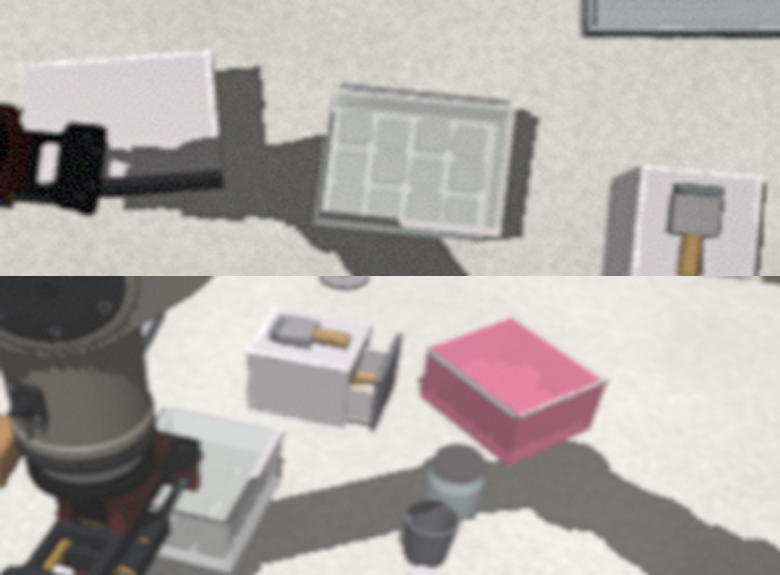

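The lid lies flat on the box (top view, corners (340,90) to (500,237)). The wide drawer is flush, the narrow drawer is still ajar, and the arm is clear.

```bash
python3 -c "
from cell import *
print(sign_off())"
```

```text
the job is handed in; nothing more can be done
None
```

The wide drawer is pushed home against its stop and the acrylic box's lid is shut. The narrow drawer is still ajar, the arm is clear of everything, and the job is handed in, though `sign_off` returned no verdict.

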